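# Fit the keyed filter collar on the bare manifold port and hold it home

## Robot

A 6-joint arm with a two-finger parallel gripper is mounted at the origin on the work surface. World frame = base frame: x ahead of the robot, y to its left, z up, the work surface at z = 0. Lengths are in m, angles in rad, forces in N, time in s.
With the tool pointing down it reaches from about 0.3 to 0.95 m from the base axis. Payload 3.1 kg.
Tool frame: the origin (TCP) lies midway between the tips of the shut fingers; the grasp point (between the pads) lies 19 mm behind it; z points along the fingers, y is the line along which they close (so a half turn about z gives the same grasp; the last joint's range is limited). The gripper opens to 85 mm and grips with 20 to 120 N. Pads are 22 mm wide; open, the fingers measure 114 mm over their backs; the gripper's body (76 mm by 85 mm) begins 54 mm behind the grasp point. The pads swing forward as they close: fully open they stand 13 mm farther back than shut.
Start: joints at [1.237, 0.308, 1.634, -0, 1.2, -0.07], TCP at [0.163, 0.603, 0.231] pointing down, gripper open.
Joint ranges: [-3.06, 3.06], [-0.79, 1.96], [0.05, 2.63], [-1.19, 4.34], [0.05, 2.64], [-2.94, 2.94]. Speed limits (rad/s): [2.79, 2.79, 3.14, 3.14, 3.14, 3.14].

## Interface

Orientations are given as a rotation vector (axis times angle).
In Python, from cell import robot, imaging, job gives the robot as it stands.
- The arm moves only by the tool jog_arm, never from a script. Its argument "deltas" is text: rows parted by semicolons, each of 7 numbers parted by spaces: the finger opening in mm, from 0 to 85.4, then the shift along the tool's x, y, z in mm, then the turn, a rotation vector about the tool's x, y, z in rad. In form: gripper dx dy dz wx wy wz; .... A call has 1 to 8 rows; each row is the pose to reach, as a shift and turn from the pose commanded when the call began, along the tool's axes at that moment; what a row does not reach only later rows make up. A row lasts 1/10 s, in which the tool goes at most 50 mm and 8.59 degrees, less where a joint would pass 70% of its speed; a pose out of reach is approached as far as the arm can. A call with a gripper value outside its range is refused whole. The fingers move at their own pace and stop on an object; "newtons" is the grip in N (left out, the last holds). Time passes only in rows, so rows that repeat a pose let the fingers close. It gives the time, the measured TCP pose, the force, the opening and the grip force at its end, in the units of the state.
- robot.sense(): the state, without advancing time (a new reading comes with each control period).
- imaging.capture(name): name is "side" or "top"; returns a dict with "img" (480x640x3 uint8, red, green, blue), "mtx" (3x3 intrinsics, pixels), "k1" (the pictures are not rectified: a ray, as slopes to the right and down, at radius r is drawn at 1 + k1 r^2 times it, then the intrinsics apply), "world_to_cam" (4x4, takes a point from world to camera coordinates). Camera axes: x right, y down, z forward; pixel columns grow to the right and rows downward; lengths in m; the calibration is good to about 2 mm. A picture is of the moment at which its call begins. There is no depth.
- job.hand_in(): hands the job in; it is judged then, once.
The state is a dict: "time_s": time; "joint_pos": joint angles; "qvel": joint speeds; "joint_torque": joint torques, N m; "tcp_pos": TCP position; "orientation": TCP orientation; "wrist_force": force on the tool from outside, world axes, zero at the start; "moment": the same for the moment, N m; "finger_gap": finger opening in m; "grip_force": force on a finger pad.
Only numpy, scipy, OpenCV 4.12 (cv2) and the standard library are available. Lean on these libraries where they do the work, as an engineer would, in place of code of your own. Each camera call takes 0.05 s, during which the arm holds its last target. There are 200 camera calls.

## Task

Pick the tall knurled ring collar out of the parts tray and set it over the bare post of the filter manifold. Its hidden keyways have to find the pins on the post: turn the collar until it drops over them, then push it down against the spring plate until it is fully home, and finish while still gripping it and holding it down there (it springs back if let go). Leave the other parts in the tray where they are.

Things in the scene. Friction and masses are not known exactly. Their poses are not given: they have to be found in the camera images.
- collar: Aluminium ring, knurled outside, 54 mm across, 34 mm tall, 33 mm bore right through, 0.1 to 0.16 kg; the only tall open ring in the tray. Origin: centre of its underside, z up. Three keyways hidden underneath: slots in the bore wall 13 mm wide, out to 23 mm from the axis, 20 mm deep, open at the underside, along its x axis and 120 degrees either side. Starts upright, any yaw.
- seat (a point): Centre of the foot of the bare port's post, on top of the manifold bar, 40 mm above the bench; z up, x, y as the manifold's. A collar not lined up rests on the pins, underside 17 mm above the seat. Lined up (within 0.15 rad) it drops, meets the spring plate at 9 mm and is home at 3 mm. Which of the three ports is bare, and on which side of the robot the manifold stands, changes.
- post_top (a point): Centre of the top of the bare post, 34 mm above the seat. Steel post 30 mm across, straight for 24 mm, then tapering to 20 mm across at the top. Three radial pins 120 degrees apart, 6 mm wide, reach 21 mm from the axis, 12 to 17 mm above the seat. How they are turned round the post changes from run to run and is not reported: look, or feel for the drop. The collar fits at every third of a turn.
- plate (a joint): Travel (m) of the sprung aluminium ring plate, 58 mm across with a 36 mm hole, round the foot of the bare post: 0 free, its top 9 mm above the seat; 0.006 fully down at its stop, top 3 mm above the seat. The collar pushes it down; it pushes up with about 4 N at first and 8 N at the stop.
- manifold: Fixed steel bar 64 mm (x) by 330 mm (y), top 40 mm above the bench; origin under its centre on the bench. Three ports in a row along its y axis, 105 mm apart, the middle one at its centre. The two ports that are not bare carry fitted collars with small funnels, 54 mm across and reaching 58 mm above the bar.
- tray: Fixed blue plastic parts tray, 220 mm (x) by 320 mm (y), walls 30 mm high and 4 mm thick, inner floor 4 mm above the bench; origin under its centre on the bench. Six places, at x = -45 or 45 mm and y = -90, 0 or 90 mm in its frame (within 4 mm), one thing at each, in any order.
- spacer: Low smooth aluminium ring, 54 mm across, 14 mm tall, in the tray; not the collar. Origin at the centre of its underside.
- plug: Solid knurled aluminium plug without a bore, 40 mm across, 26 mm tall, in the tray. Origin at the centre of its underside.
- vial: Small glass vial with a white cap, 32 mm across, 55 mm tall, in the tray. Origin at the centre of its underside.
- funnel: Small grey plastic funnel cup, 48 mm across at its rim, 34 mm tall, in the tray. Origin at the centre of its underside.
- weight: Steel balance weight with a knob, 36 mm across, 38 mm tall, in the tray. Origin at the centre of its underside.

How it is judged:
By the outcome, as a careful person would: the job done as asked, in the order asked, and still so for the second after the job is handed in, while the arm keeps its last pose, push and grip.
It also fails if it takes over 56 s, if anything falls off the work surface, if the arm or the gripper's body presses on something with over 40 N, if the wrist force passes 120 N, or if a joint passes its speed limit or range.

## Working session

There is one attempt and no reset: what is moved stays moved. The work goes in short steps, Python scripts to look and compute and a tool call to move; the robot and the scene stay as the last step left them, time stands still between calls to the robot, and variables do not carry over. Pictures are saved under pics/ and viewed, at most 10 in all, crops included, and the job is handed in when it is done.

Besides the shell and the picture viewer there is one more tool, called after "Call:" as name(argument=value, ...), one argument or row to a line, values as JSON. jog_arm: Moves the arm, as the interface text tells. Its arguments: {"type":"object","properties":{"deltas":{"type":"string"},"newtons":{"type":"number"}},"required":["deltas"]}

```bash
ls; mkdir -p pics
cat > h.py <<'E'
import numpy as np, cv2
from cell import robot, imaging, job
def snap(n,f):
    c=imaging.capture(n); cv2.imwrite(f'pics/{f}.png',c['img'][:,:,::-1]); np.savez(f'pics/{f}.npz',**{k:c[k] for k in('mtx','k1','world_to_cam','img')}); return c
def load(f): return np.load(f'pics/{f}.npz')
def ray(c,uv):
    M=c['mtx'];p=np.array([(uv[0]-M[0,2])/M[0,0],(uv[1]-M[1,2])/M[1,1]]);q=p.copy()
    for _ in range(30): q=p/(1+float(c['k1'])*(q@q))
    T=c['world_to_cam'];R=T[:3,:3];o=-R.T@T[:3,3];return o,R.T@np.r_[q,1]
def onz(c,uv,z):
    o,d=ray(c,uv);return o+d*(z-o[2])/d[2]
def proj(c,P):
    T=c['world_to_cam'];p=T[:3,:3]@np.asarray(P,float)+T[:3,3];q=p[:2]/p[2];q=q*(1+float(c['k1'])*(q@q));M=c['mtx'];return np.array([M[0,0]*q[0]+M[0,2],M[1,1]*q[1]+M[1,2]])
E
python3 - <<'E'
from h import *
for n in('top','side'):
    c=snap(n,n+'0');T=c['world_to_cam'];print(n,c['mtx'],c['k1'],-T[:3,:3].T@T[:3,3],T[:3,:3].round(2))
print(robot.sense())
E
```

```text
pics
top [[578.58464218   0.         324.57728413]
 [  0.         578.58464218 237.41671723]
 [  0.           0.           1.        ]] 0.021642532575269092 [ 0.43715309 -0.0089854   1.08936189] [[ 0.03 -1.   -0.02]
 [-0.99 -0.03 -0.1 ]
 [ 0.1   0.02 -0.99]]
side [[525.08969098   0.         319.30585773]
 [  0.         525.08969098 230.68592844]
 [  0.           0.           1.        ]] -0.08946298767201705 [0.20672741 0.58099926 0.77365995] [[-0.87 -0.49  0.  ]
 [-0.35  0.63 -0.69]
 [ 0.34 -0.61 -0.72]]
{'time_s': 0.1, 'joint_pos': array([ 1.23726635e+00,  3.08943459e-01,  1.63505725e+00, -1.38737448e-05,
        1.19971184e+00, -6.96866657e-02]), 'qvel': array([-0.00138533, -0.00284016, -0.0019094 , -0.0007459 , -0.00048022,
        0.00040237]), 'joint_torque': array([-1.05159073e-03, -4.16411233e+01, -2.77642107e+01, -1.45670015e-04,
        4.02870763e-03,  3.76973077e-06]), 'tcp_pos': array([0.16277173, 0.60265559, 0.23014698]), 'orientation': array([-0.41318079, -3.1138863 ,  0.00326612]), 'wrist_force': array([-0.23694747, -0.49456043, -0.30174673]), 'moment': array([-0.02951955,  0.01899976, -0.00654252]), 'grip_force': 0.0, 'finger_gap': 0.0848527735360566}
```

View pics/top0.png

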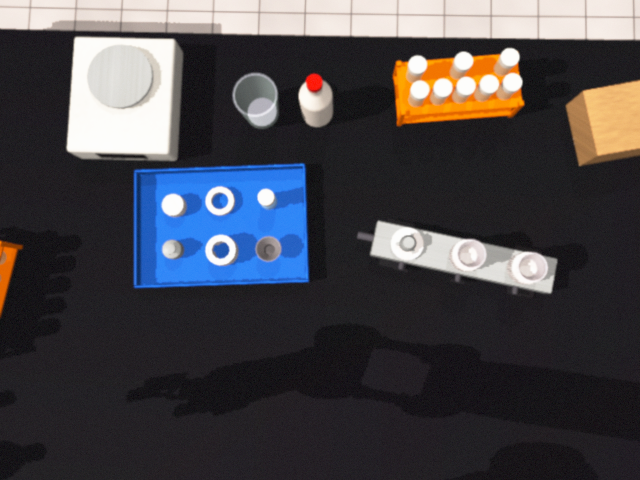

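View pics/side0.png

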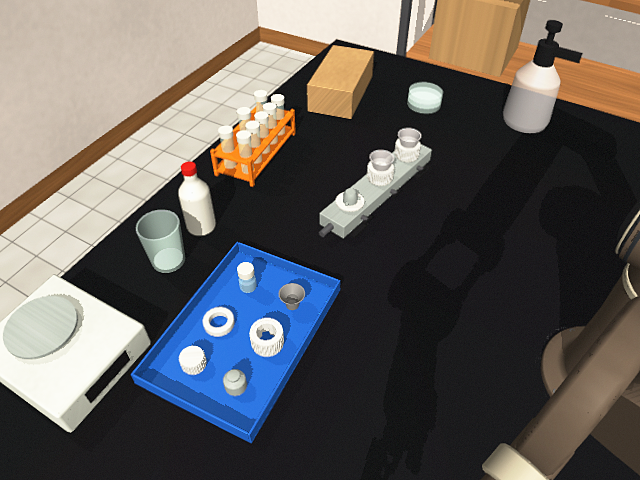

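The top view shows the collar near (221,250) in the tray, with the low spacer at (220,201). The bare post is near (407,243), at the manifold's left (+y) end. In the side view the collar is near (266,337) and the post near (349,199). Next I'll enlarge both.

Run:
```python
from h import *
t=load('top0');s=load('side0')
def crop(c,u,v,w,k): return cv2.resize(c['img'][v-w:v+w,u-w:u+w,::-1],(k,k),interpolation=cv2.INTER_CUBIC)
a=np.hstack([crop(t,221,250,25,380),crop(t,407,243,25,380)])
cv2.imwrite('pics/c_top.png',a)
a=np.hstack([crop(s,266,337,25,380),crop(s,350,200,25,380)])
cv2.imwrite('pics/c_side.png',a)
```

```text
(no output)
```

View pics/c_top.png

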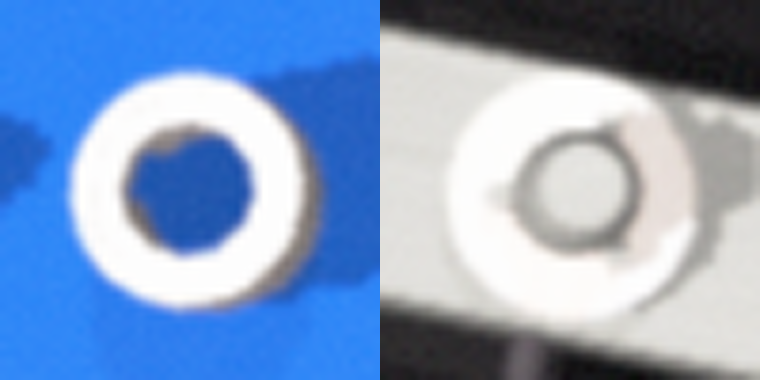

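View pics/c_side.png

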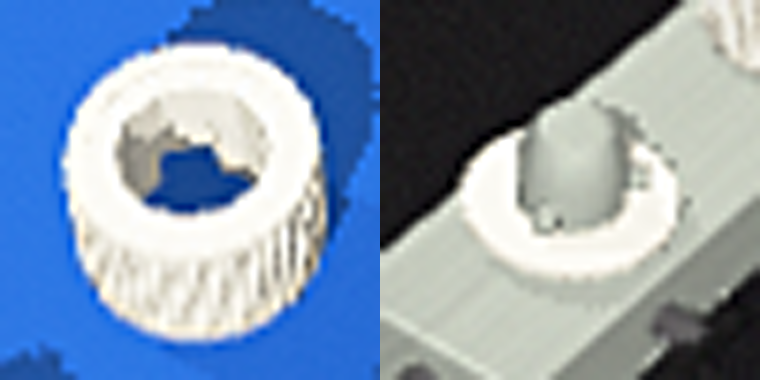

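The crops show the collar's bore and part of its keyways, which appear as blue floor with stepped edges. The post top is clear, with pin tips near crop (492,196), (615,118) and (622,258) in the top view. Next I'll measure positions, and estimate the collar's yaw by ray-casting how much floor is visible through the bore.

Run:
```python
from h import *
t=load('top0');s=load('side0')
f=lambda u0,v0,x,y:(u0+x/7.6-.43,v0+y/7.6-.43)
C1=onz(t,f(196,225,187,190),.038);C2=onz(s,f(241,312,192,150),.038)
print('collar',C1,C2)
for a,b in((70,303),):print('diam',np.linalg.norm(onz(t,f(196,225,70,190),.038)-onz(t,f(196,225,303,190),.038)))
P1=onz(t,f(382,218,203,187),.074);P2=onz(t,f(382,218,191,196),.049);P3=onz(s,f(325,175,193,112),.074);P4=onz(s,f(325,175,190,202),.049)
print('post top',P1,'plate',P2,'side',P3,P4)
P=(P1+P2)/2
for x,y in((112,196),(235,118),(242,258)):
    d=onz(t,f(382,218,x,y),.0545)-P2;print('pin',np.hypot(*d[:2]),np.degrees(np.arctan2(d[1],d[0])))
for x,y in((165,220),(260,165)):
    d=onz(s,f(325,175,x,y),.0545)-P4;print('pin side',np.hypot(*d[:2]),np.degrees(np.arctan2(d[1],d[0])))
# manifold edges / tray yaw
# keyway yaw by raycast
def blue(img): i=img.astype(int); return (i[...,2]-i[...,0]>60)
def model(c,C,yaw,us,vs):
    out=np.full((len(vs),len(us)),-1)
    for i,v in enumerate(vs):
        for j,u in enumerate(us):
            o,d=ray(c,(u,v)); z=np.linspace(.038,.004,60)
            p=(o+np.outer((z-o[2])/d[2],d))[:,:2]-C[:2]; r=np.hypot(*p.T)
            if r[0]>.0155: continue
            ok=r<.0165
            for k in range(3):
                a=yaw+k*2*np.pi/3;x=p@[np.cos(a),np.sin(a)];y=p@[-np.sin(a),np.cos(a)]
                ok|=(z<.024)&(abs(y)<.0065)&(x>0)&(r<.023)
            out[i,j]=ok.all()
    return out
for n,c,C,u0,v0 in(('top',t,C1,221,250),('side',s,C2,266,331)):
    us=np.arange(u0-12,u0+13);vs=np.arange(v0-12,v0+13);B=blue(c['img'][v0-12:v0+13,u0-12:u0+13]);res=[]
    for deg in range(0,120,5):
        m=model(c,C,np.radians(deg),us,vs);k=m>=0;res.append((int((B[k]!=m[k]).sum()),deg))
    print(n,k.sum(),sorted(res)[:8],sorted(res)[-2:])
```

```text
collar [0.51778791 0.20681918 0.038     ] [0.51723998 0.20528695 0.038     ]
diam 0.05622468324435407
post top [ 0.53681443 -0.13163628  0.074     ] plate [ 0.53705307 -0.13185437  0.049     ] side [ 0.53938718 -0.13973903  0.074     ] [ 0.53553089 -0.13278744  0.049     ]
pin 0.019222420322561728 93.02815306008041
pin 0.020523815428462443 -27.376697194183308
pin 0.018782819615360092 -142.27199352153116
pin side 0.014898209839986428 89.70797683955085
pin side 0.02077767796493999 -125.96038553017664
top 224 [(4, 70), (5, 75), (8, 80), (9, 65), (12, 60), (13, 85), (16, 55), (17, 90)] [(35, 20), (35, 25)]
side 236 [(3, 75), (7, 70), (10, 80), (14, 65), (15, 85), (20, 60), (22, 90), (24, 55)] [(41, 35), (42, 30)]
```

```bash
cat >> h.py <<'E'
from scipy.spatial.transform import Rotation as Ro
def goto(x,y,z,psi):
    s=robot.sense();R=Ro.from_rotvec(s['orientation']);a=np.radians(psi)
    D=Ro.from_matrix([[np.cos(a),np.sin(a),0],[np.sin(a),-np.cos(a),0],[0,0,-1]])
    print('t',s['time_s'],'d(mm)',(R.inv().apply(np.array([x,y,z])-s['tcp_pos'])*1000).round(1),'w',(R.inv()*D).as_rotvec().round(4),'psi',np.degrees(np.arctan2(*R.as_matrix()[[1,0],0])).round(2),'F',s['wrist_force'].round(1),'gap',s['finger_gap'],'tcp',s['tcp_pos'].round(4),'j6',s['joint_pos'][5].round(2))
E
python3 -c "
from h import *
goto(.5175,.2062,.12,135)"
```

```text
t 0.1 d(mm) [-445.9 -290.   110.7] w [-2.100e-03  4.000e-04  5.216e-01] psi 164.88 F [-0.2 -0.5 -0.3] gap 0.0848527735360566 tcp [0.1628 0.6027 0.2301] j6 -0.07
```

Call:
jog_arm(
  deltas="85 -40 -26 10 0 0 0.06; 85 -80 -52 20 0 0 0.12; 85 -120 -78 30 0 0 0.18; 85 -160 -104 40 0 0 0.24; 85 -200 -130 50 0 0 0.30; 85 -240 -156 60 0 0 0.36; 85 -280 -182 70 0 0 0.42; 85 -320 -208 80 0 0 0.48",
  newtons=60,
)

```text
time_s: 0.9
tcp_pos: [0.4184, 0.3174, 0.1506]
orientation: [-1.145, -2.925, 0.0]
wrist_force: [0.3, 0.9, 0.1]
finger_gap: 0.0847
grip_force: 0.0
```

```bash
python3 -c "
from h import *
goto(.5175,.2062,.09,135)"
```

```text
t 0.9 d(mm) [-148.3  -14.4   60.6] w [-0.0003 -0.0001  0.0393] psi 137.25 F [0.3 0.9 0.1] gap 0.08474894959270361 tcp [0.4184 0.3174 0.1506] j6 -0.26
```

Call:
jog_arm(
  deltas="85 -40 -4 16 0 0 0.01; 85 -80 -8 32 0 0 0.02; 85 -120 -12 48 0 0 0.03; 85 -148 -14 60 0 0 0.039; 85 -148 -14 60 0 0 0.039; 85 -148 -14 60 0 0 0.039",
)

```text
time_s: 1.5
tcp_pos: [0.5166, 0.2081, 0.0905]
orientation: [-1.2, -2.901, 0.002]
wrist_force: [0.6, 1.1, -0.5]
finger_gap: 0.0848
grip_force: 0.0
```

```bash
python3 -c "
from h import *
goto(.5175,.2062,.006,135)
c=snap('side','s1');cv2.imwrite('pics/s1c.png',cv2.resize(c['img'][230:430,150:400,::-1],(750,600),interpolation=cv2.INTER_CUBIC))"
```

```text
t 1.5 d(mm) [-2.1 -0.5 84.5] w [-0.0017 -0.0014  0.0009] psi 135.05 F [ 0.6  1.1 -0.5] gap 0.08479441190999559 tcp [0.5166 0.2081 0.0905] j6 -0.48
```

View pics/s1c.png

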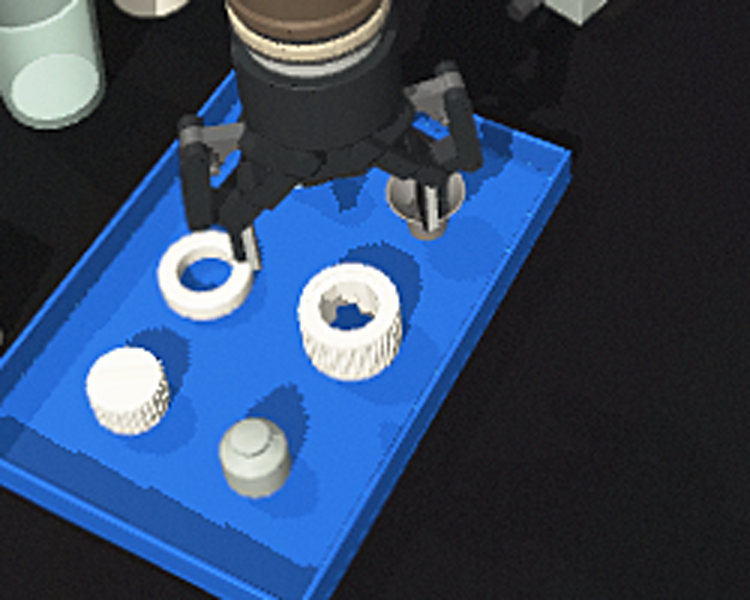

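The fingers straddle the collar's position on the diagonal, with tips near crop (240,250) and (430,210). The collar is at (350,320), and the neighbouring parts are clear of the diagonal. Descending and gripping.

Call:
jog_arm(
  deltas="85 -2 -0.5 25 0 0 0; 85 -2 -0.5 50 0 0 0; 85 -2 -0.5 70 0 0 0; 85 -2 -0.5 84 0 0 0; 85 -2 -0.5 84 0 0 0; 50 -2 -0.5 84 0 0 0; 45 -2 -0.5 84 0 0 0; 40 -2 -0.5 84 0 0 0",
  newtons=60,
)

```text
time_s: 2.35
tcp_pos: [0.52, 0.2076, 0.0092]
orientation: [1.197, 2.901, 0.004]
wrist_force: [0.2, 0.2, -1.1]
finger_gap: 0.0526
grip_force: 62.7
```

Call:
jog_arm(
  deltas="40 0 0 0 0 0 0; 40 0 0 0 0 0 0; 40 0 0 0 0 0 0; 40 0 0 0 0 0 0",
)

```text
time_s: 2.75
tcp_pos: [0.5199, 0.2075, 0.0091]
orientation: [1.198, 2.902, 0.004]
wrist_force: [-0.1, 1.6, 7.1]
finger_gap: 0.0527
grip_force: 63.5
```

```bash
python3 -c "
from h import *
goto(.5175,.2062,.006,135)"
```

```text
t 2.75 d(mm) [ 0.8 -2.7  3.1] w [0.0033 0.0014 0.0024] psi 135.14 F [-0.1  1.6  7.1] gap 0.05265345003516097 tcp [0.5199 0.2075 0.0091] j6 -0.49
```

Call:
jog_arm(
  deltas="40 0 0 -10 0 0 0; 40 0 0 -30 0 0 0; 40 0 0 -60 0 0 0; 40 0 0 -90 0 0 0; 40 0 0 -110 0 0 0; 40 0 0 -110 0 0 0; 40 0 0 -110 0 0 0",
  newtons=80,
)

```text
time_s: 3.45
tcp_pos: [0.5178, 0.2067, 0.1172]
orientation: [-1.199, -2.904, 0.0]
wrist_force: [-0.2, -0.0, -1.4]
finger_gap: 0.0521
grip_force: 83.7
```

```bash
python3 -c "
from h import *
goto(.537,-.132,.12,156)
c=snap('side','s2');cv2.imwrite('pics/s2c.png',cv2.resize(c['img'][180:380,150:400,::-1],(750,600),interpolation=cv2.INTER_CUBIC))"
```

```text
t 3.45 d(mm) [-252.5 -226.5   -2.8] w [-1.00e-04  0.00e+00 -3.64e-01] psi 135.14 F [-0.2 -0.  -1.4] gap 0.05212179247695331 tcp [0.5178 0.2067 0.1172] j6 -0.49
```

View pics/s2c.png

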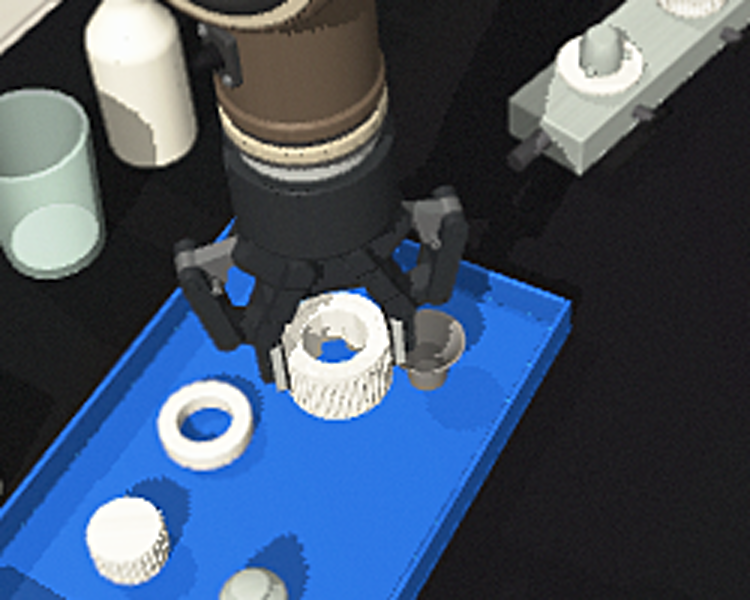

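The collar is held upright and level, its rim centred near crop (340,335). The spacer, plug, weight and funnel haven't moved. Carrying it to the post.

```bash
python3 -c "
from h import *
print(onz(load('s2'),(150+340/3-.33,180+335/3-.33),.146))"
```

```text
[0.51411146 0.20340446 0.146     ]
```

Call:
jog_arm(
  deltas="40 -34 -30 0 0 0 -0.05; 40 -68 -60 0 0 0 -0.10; 40 -102 -90 0 0 0 -0.15; 40 -136 -120 0 0 0 -0.20; 40 -170 -150 0 0 0 -0.25; 40 -204 -180 0 0 0 -0.30; 40 -238 -212 0 0 0 -0.35; 40 -252 -226 0 0 0 -0.364",
)

```text
time_s: 4.3
tcp_pos: [0.5361, -0.1345, 0.1153]
orientation: [-0.655, -3.07, 0.001]
wrist_force: [-0.2, -0.3, -1.0]
finger_gap: 0.0524
grip_force: 83.8
```

Call:
jog_arm(
  deltas="40 0 0 0 0 0 0; 40 0 0 0 0 0 0; 40 0 0 0 0 0 0",
)

```text
time_s: 4.6
tcp_pos: [0.5364, -0.1298, 0.116]
orientation: [-0.652, -3.07, -0.001]
wrist_force: [-0.0, -0.6, -1.3]
finger_gap: 0.0519
grip_force: 83.8
```

```bash
python3 -c "
from h import *
goto(.537,-.132,.09,156)
t=snap('top','t3');s=snap('side','s3')
a=np.hstack([cv2.resize(c['img'][v-30:v+30,u-30:u+30,::-1],(400,400),interpolation=cv2.INTER_CUBIC) for c,u,v in((t,407,243),(s,350,190))])
cv2.imwrite('pics/s3c.png',a)"
```

```text
t 4.6 d(mm) [-1.6 -1.8 26. ] w [ 0.0001 -0.003   0.0007] psi 156.04 F [-0.  -0.6 -1.3] gap 0.05192160964410447 tcp [ 0.5364 -0.1298  0.116 ] j6 -1.47
```

View pics/s3c.png

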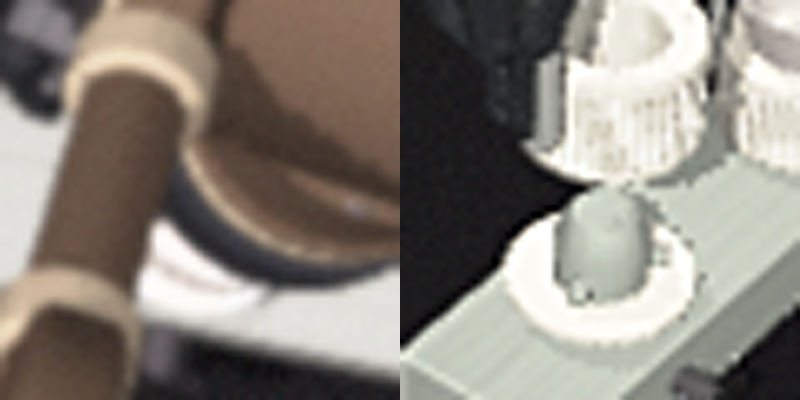

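The side crop shows the collar hanging above the post with its lower edge near (615,180). The plate is near (600,270), and the arm hides the top view. I'll overlay model circles to check where the collar sits in the hand.

Run:
```python
from h import *
th=np.linspace(0,2*np.pi,120)
def over(c,box,k,items):
    u0,v0,u1,v1=box;im=cv2.resize(c['img'][v0:v1,u0:u1,::-1],None,fx=k,fy=k,interpolation=cv2.INTER_CUBIC)
    for x,y,z,r,col in items:
        p=np.array([proj(c,(x+r*np.cos(a),y+r*np.sin(a),z)) for a in th]);p=((p-[u0,v0]+.5)*k-.5)
        cv2.polylines(im,[p.round().astype(np.int32)],True,col,1)
    return im
s2,s3=load('s2'),load('s3');g=(0,160,0);r=(0,0,255)
def col(x,y,zt): b=zt-.0051; return[(x,y,b,.027,g),(x,y,b+.034,.027,g),(x,y,b+.034,.0165,r)]
a=over(s2,(238,265,288,325),8,col(.5178,.2067,.1172))
b=over(s3,(323,160,373,220),8,col(.5364,-.1298,.116)+[(.537,-.132,.049,.029,r),(.537,-.132,.074,.010,r)])
cv2.imwrite('pics/ov.png',np.hstack([a,b]))
```

```text
(no output)
```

View pics/ov.png

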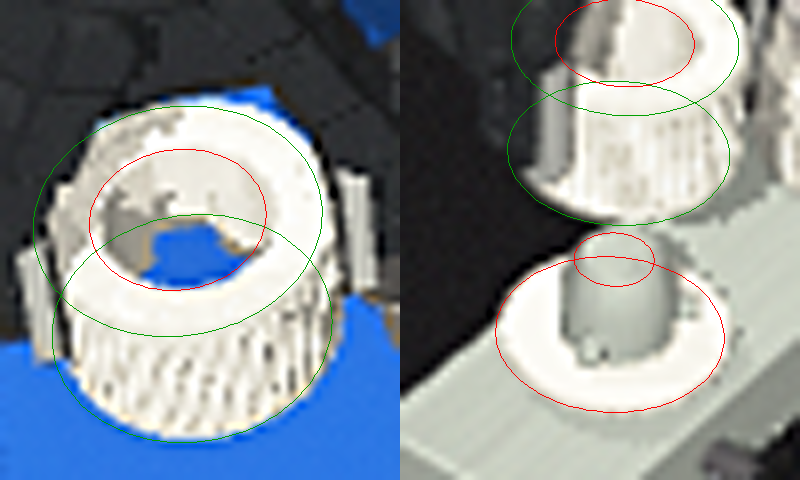

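The overlay shows both the collar and the plate about 5–8 crop px (~1 mm) right of their models. That is a shared camera bias, so the collar and post agree to about 1 mm. Descending over the taper.

Call:
jog_arm(
  deltas="40 -1.6 -1.8 0 0 0 0; 40 -1.6 -1.8 10 0 0 0; 40 -1.6 -1.8 20 0 0 0; 40 -1.6 -1.8 28 0 0 0; 40 -1.6 -1.8 34 0 0 0; 40 -1.6 -1.8 40 0 0 0; 40 -1.6 -1.8 45 0 0 0; 40 -1.6 -1.8 45 0 0 0",
)

```text
time_s: 5.5
tcp_pos: [0.5375, -0.1332, 0.0713]
orientation: [-0.653, -3.071, -0.0]
wrist_force: [-0.2, -0.5, -1.2]
finger_gap: 0.0524
grip_force: 83.9
```

```bash
python3 -c "
from h import *
goto(.537,-.132,.062,156);print(robot.sense()['moment'])"
```

```text
t 5.5 d(mm) [1.  0.9 9.3] w [-0.0002 -0.0017 -0.    ] psi 156.0 F [-0.2 -0.5 -1.2] gap 0.052419137527271883 tcp [ 0.5375 -0.1332  0.0713] j6 -1.47
[ 0.02626663 -0.05604142 -0.03107206]
```

Call:
jog_arm(
  deltas="40 0.5 0.5 3 0 0 0; 40 0.5 0.5 6 0 0 0; 40 0.5 0.5 9 0 0 0; 40 0.5 0.5 11 0 0 0; 40 0.5 0.5 12 0 0 0; 40 0.5 0.5 12 0 0 0",
)

```text
time_s: 6.1
tcp_pos: [0.5378, -0.1327, 0.0601]
orientation: [-0.653, -3.073, -0.0]
wrist_force: [-0.2, -0.4, -1.3]
finger_gap: 0.0525
grip_force: 83.9
```

```bash
python3 -c "
from h import *
goto(.537,-.132,.055,156);print(robot.sense()['moment'])"
```

```text
t 6.1 d(mm) [1.  0.3 5.1] w [-0.     -0.0003  0.0001] psi 156.0 F [-0.2 -0.4 -1.3] gap 0.052485041407448633 tcp [ 0.5378 -0.1327  0.0601] j6 -1.47
[-0.02377486 -0.05212352 -0.03172327]
```

Call:
jog_arm(
  deltas="40 0.5 0.2 2 0 0 0; 40 0.5 0.2 4 0 0 0; 40 0.5 0.2 6 0 0 0; 40 0.5 0.2 6 0 0 0; 40 0.5 0.2 6 0 0 0",
)

```text
time_s: 6.6
tcp_pos: [0.5376, -0.1324, 0.0543]
orientation: [0.653, 3.073, 0.0]
wrist_force: [0.4, -0.4, -0.0]
finger_gap: 0.0521
grip_force: 84.1
```

Call:
jog_arm(
  deltas="40 0 0 2 0 0 0; 40 0 0 4 0 0 0; 40 0 0 5 0 0 0; 40 0 0 5 0 0 0; 40 0 0 5 0 0 0",
)

```text
time_s: 7.1
tcp_pos: [0.5377, -0.1324, 0.0498]
orientation: [0.653, 3.073, -0.0]
wrist_force: [-2.8, 0.1, 5.7]
finger_gap: 0.0521
grip_force: 84.5
```

Call:
jog_arm(
  deltas="40 0 0 1 0 0 0; 40 0 0 2 0 0 0; 40 0 0 3 0 0 0; 40 0 0 3 0 0 0; 40 0 0 3 0 0 0",
)

```text
time_s: 7.6
tcp_pos: [0.5378, -0.1324, 0.0481]
orientation: [-0.653, -3.073, 0.0]
wrist_force: [-5.3, 1.7, 14.6]
finger_gap: 0.0526
grip_force: 85.7
```

Call:
jog_arm(
  deltas="40 0.3 -0.2 0.5 0 0 0; 40 0.6 -0.3 1.5 0 0 0; 40 0.6 -0.3 1.5 0 0 0; 40 0.6 -0.3 1.5 0 0 0; 40 0.6 -0.3 1.5 0 0 0",
  newtons=100,
)

```text
time_s: 8.1
tcp_pos: [0.5378, -0.1324, 0.0481]
orientation: [0.653, 3.072, 0.0]
wrist_force: [-7.3, 2.2, 20.9]
finger_gap: 0.0521
grip_force: 101.7
```

```bash
python3 -c "
from h import *
c=snap('side','s4');goto(.537,-.132,.048,156)
cv2.imwrite('pics/s4c.png',cv2.resize(c['img'][150:240,300:420,::-1],(800,600),interpolation=cv2.INTER_CUBIC))"
```

```text
t 8.15 d(mm) [0.9 0.1 0.1] w [0.0003 0.0006 0.0001] psi 156.01 F [-6.7  3.3 21.4] gap 0.051919817881214025 tcp [ 0.5378 -0.1324  0.0481] j6 -1.47
```

View pics/s4c.png

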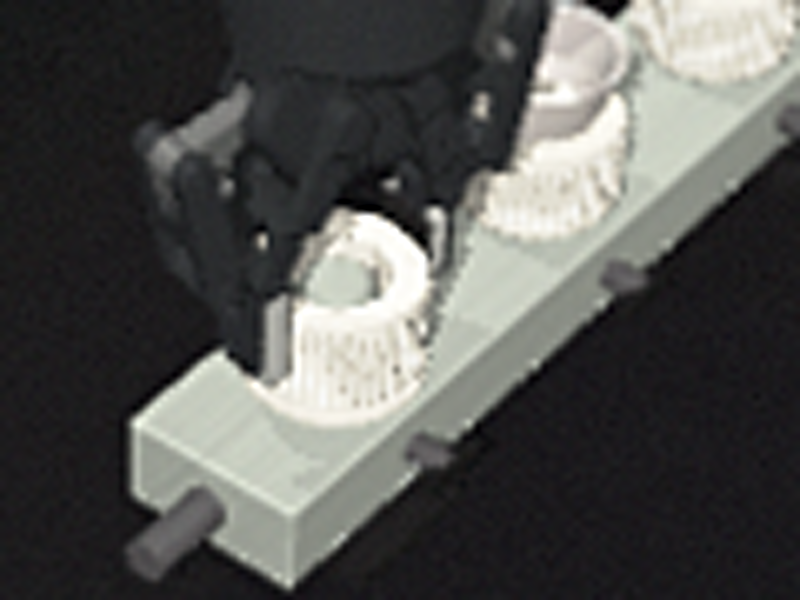

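The picture shows the collar over the post, its top about level with the post top near (345,280), pressed onto the plate low on the bar. The force rose from 14.6 to 21 N with no change in height, so it is against the stop. Handing in.

```bash
python3 -c "
from h import *
print(job.hand_in())"
```

```text
the job is handed in; nothing more can be done
None
```

The collar is on the bare post with its keyways over the pins, pressed down to the spring plate's stop with about 21 N and still gripped at about 100 N; the job was handed in at about 8 s, but no verdict came back.

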